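# Index the ratchet table to the red station and latch it

### The arm

A 6-joint arm with a two-finger parallel gripper is mounted at the origin on a cart in front of the work surface, level with it; the furniture and walls round the work are solid. World frame = base frame: x ahead of the robot, y to its left, z up, the work surface at z = 0. Lengths are in m, angles in rad, forces in N, time in s.
With the tool pointing down it reaches from about 0.35 to 0.775 m from the base axis. Payload 7.3 kg.
Tool frame: the origin (TCP) lies at the very end of the fingers, on their centre line; the grasp point (between the pads) lies 19 mm behind it; x points along the fingers, y is the direction in which the jaws open and shut, and the axes are right-handed (so a half turn about x gives the same grasp; the last joint's range is limited). The gripper opens to 92 mm and grips with 3 to 60 N. Pads are 19 mm wide; open, the fingers measure 130 mm over their backs; the gripper's body (75 mm by 190 mm) begins 47 mm behind the grasp point.
Start: joints at [1.063, 0.342, 1.524, -0, 1.275, -0.146], TCP at [0.186, 0.491, 0.227] pointing down, gripper open.
Joint ranges: [-2.53, 2.53], [-0.77, 2.02], [0.04, 2.7], [-1, 4.14], [0.28, 2.66], [-3.11, 3.11]. Speed limits (rad/s): [2.57, 2.57, 3.14, 3.14, 3.14, 3.14].

### API

Orientations are given as [roll, pitch, yaw] about the fixed x, y, z axes, in that order (R = Rz(yaw) Ry(pitch) Rx(roll)).
In Python, from cell import robot gives the robot as it stands.
- The arm moves only by the tool play_rows, never from a script. Its argument "moves" is a list that holds one entry, the list of rows, each a list of 5 numbers: the shift along the tool's x, y, z in m, then the turn about the tool's x in degrees, then the opening, from -1 (shut) to 1 (fully open), so that 0 is half open. A call has exactly 10 rows; each row shifts and turns the pose as measured when the row begins, along the tool's axes as they then stand; what a row does not reach is not made up. A row lasts 1/10 s, in which the tool goes at most 50 mm and 8.59 degrees, less where a joint would pass 70% of its speed; a pose out of reach is approached as far as the arm can. A call with a gripper value outside its range is refused whole. The fingers move at their own pace and stop on an object; "grip_force" is the grip in N (left out, the last holds). Time passes only in rows, so rows that do not move let the fingers close, or fill a call up. It gives the time, the measured TCP pose, the force and the opening at its end, in the units of the state.
- robot.observe(): the state, without advancing time (a new reading comes with each control period).
- robot.read_camera(name): name is "side" or "top"; returns the picture (400x640x3 uint8, red, green, blue); there is no depth.
- robot.get_calibration(name): a dict with "mtx" (3x3 intrinsics, pixels), "k1" (the pictures are not rectified: a ray, as slopes to the right and down, at radius r is drawn at 1 + k1 r^2 times it, then the intrinsics apply), "view" (4x4, takes a point from world to camera coordinates). Camera axes: x right, y up, looking along -z (the intrinsics and any distortion apply to the point x, -y, -z); pixel columns grow to the right and rows downward; lengths in m; the calibration is good to about 2 mm. A picture is of the moment at which its call begins. get_calibration takes no time and is no camera call.
- robot.hand_in(): hands the job in, once; it reports no verdict.
Trained networks look in the newest picture that a camera, given by its name, has taken for a name from the list of things; names that differ only in an ending like _2 or _b are one class to them, and where a whole thing is asked for, a point or a joint stands for the part that bears it (a point fixed in the world has none). Each returns a list of dicts, best first, with "score" (0 to 1); they miss things now and then, are a little off and sometimes report something else, mostly with a low value. They report only what shows in the picture. A call takes as long as a camera call.
- robot.spot_in(camera, label): "point" ([column, row] in pixels, amid what is visible of it).
The state is a dict: "time": time; "qpos": joint angles; "qvel": joint speeds; "joint_efforts": joint torques, N m; "tool_pos": TCP position; "tool_rot": TCP orientation; "contact_force": force on the tool from outside, world axes, zero at the start; "torque": the same for the moment, N m; "opening": finger opening in m.
Only numpy, scipy, OpenCV 4.12 (cv2) and the standard library are available. Lean on these libraries where they do the work, as an engineer would, in place of code of your own. Each camera call takes 0.05 s, during which the arm holds its last target.

### The job

Bring the small indexing table to its red-marked station: swing the ratchet lever to and fro by its black handle (counter-clockwise, seen from above, it drives the table; the other way it clicks back loose) until the lever stands against its forward stop and the red-marked notch faces the latch, not carried past it. Then tip the thrown-back latch over so that it falls fully home in that notch and locks the table. The casting's edges are still sharp, so keep the gripper off the casting and the plate, and leave the things lying around where they are.

Things in the scene. Friction and masses are not known exactly. Their poses are not given: they have to be found in the camera images.
- ratchet_table: fixed blue-grey cast base of the indexing table, 190 mm across, standing on the bench; origin on its underside, on the vertical spindle axis; z up. At yaw 0 the lever works on its -y side and the latch stands on its +y side. (A 30 mm guard post, 1.3 m high, stands 0.31 m ahead and 0.46 m left of the robot's base; a sill along the bench's front is 47 mm high.)
- index_plate: turning part, origin on the spindle axis at bench height: bright round plate, 140 mm across, top 61 mm above the bench, over a 12-tooth ratchet rim 164 mm across; a casting clamped on it reaches 94 mm. Its yaw is counter-clockwise positive and equals that of ratchet_table when the red-marked notch is at the latch. 0.5 N m of drag holds it where it is left. One tooth = one notch = 30 degrees.
- red_notch (a point): middle of the red-marked one of the plate's 12 open edge notches (16 mm wide, 16 mm deep, every 30 degrees), on the plate's top face, 62 mm from the spindle axis; the red paint lies just inside the notch
- latch_seat (a point): fixed point where the latch nose enters the plate: 62 mm from the spindle axis on the +y side of ratchet_table, 61 mm above the bench
- lever (a joint): ratchet lever angle, counter-clockwise positive: 0 at the forward stop, -1.309 (75 degrees) at the back stop. Its spring pawl pushes the teeth counter-clockwise (about 4 N at the handle) and rides over them going back. At 0 a driven plate stands exactly on a station; backing off from there picks up one more tooth just past (within 3 degrees) every 30 degrees, so two at most.
- lever_handle (a point): middle of the upright black handle at the lever's end: 26 mm thick, 46 to 100 mm above the bench, this point 75 mm up and 140 mm from the spindle axis. At joint lever = 0 it lies 52 degrees clockwise of the +x axis of ratchet_table. The lever arm runs 26 to 35 mm above the bench; the pawl beside it reaches up to 54 mm, 105 mm from the axis.
- latch (a joint): angle of the drop latch: 0 fully home in a notch, 1.95 thrown back (leaning outward, 22 degrees beyond upright, against its stop); it falls by its own weight to either side of about 1.6. If it comes down on the plate between notches it stays at about 0.2.
- latch_tip (a point): free end of the latch's bar, 55 mm from its pivot: 12 mm thick, with a red thumb pad 20 mm wide. The pivot pin lies 66 mm above the bench, 114 mm from the spindle axis on the +y side of ratchet_table, along that frame's x. Thrown back, the tip is 115 mm above the bench and 138 mm from the spindle axis; home, 70 mm up and 59 mm from it.
- paste_tin: round green-lidded tin, 67 mm across, 37 mm high, origin under its middle; a bystander
- blue_tape: roll of blue tape lying flat, 71 mm across, 18 mm high, origin under its middle; a bystander
- swarf_brush: flat bench brush with red handle, 64 x 229 x 12 mm, long along its own y, origin under its middle; a bystander
- marker: white and red paint marker, 17 x 128 x 16 mm, long along its own y, origin under its middle; a bystander

How it is judged:
On the way:
1. with the latch still thrown back, the lever stands at its forward stop and the red-marked notch faces the latch (horizontal distance between red_notch and latch_seat below 0.003 m and value of joint lever above -0.04 rad and value of joint latch above 1 rad), for 0.2 s.
At the end, for the whole second after the job is handed in: The red-marked notch stands at the latch (within 3 mm at the notch), the latch lies fully home in it (joint below 0.06 rad) and the plate is at rest (horizontal distance between red_notch and latch_seat below 0.003 m and value of joint latch below 0.06 rad and angular speed of index_plate below 0.05 rad/s); the robot touches nothing.
It fails at once if the robot touches the plate or the casting on it (contact force between any of the fingers, the arm and index_plate above 1 N).
It fails at once if a bystander is moved (distance of any of paste_tin, blue_tape, swarf_brush, marker from where it was at the start of the episode above 0.02 m).
It also fails if it takes over 72 s, if anything falls off the work surface, if the arm or the gripper's body presses on something with over 40 N, if the wrist force passes 120 N, or if a joint passes its speed limit or range.

## Working session

There is one attempt and no reset: what is moved stays moved. The work goes in short steps, Python scripts to look and compute and a tool call to move; the robot and the scene stay as the last step left them, time stands still between calls to the robot, and variables do not carry over. Pictures are saved under pics/ and viewed, and the job is handed in when it is done.

Besides the shell and the picture viewer there is one more tool, called after "Call:" by a JSON object that holds its "op" and its "data". play_rows: Moves the arm, as the interface text tells. Its arguments: {"type":"object","properties":{"moves":{"type":"array"},"grip_force":{"type":"number"}},"required":["moves"]}

```bash
ls; mkdir -p pics
python3 - <<'E'
from cell import robot
import cv2
for c in ["top","side"]:
    im=robot.read_camera(c); cv2.imwrite(f"pics/{c}0.png",im[:,:,::-1])
    k=robot.get_calibration(c); print(k)
    for l in ["ratchet_table","index_plate","red_notch","lever_handle","latch_tip","lever","latch","paste_tin","blue_tape","swarf_brush","marker"]:
        print(c,l,[(r['score'],r['point']) for r in robot.spot_in(c,l)][:2])
print(robot.observe())
E
```

```text
pics
{'mtx': array([[488.96486265,   0.        , 325.45285873],
       [  0.        , 488.96486265, 199.19024031],
       [  0.        ,   0.        ,   1.        ]]), 'k1': -0.09773046117604056, 'view': array([[-0.02959867, -0.99944465, -0.0153072 ,  0.03458972],
       [ 0.99689954, -0.03063333,  0.07247694, -0.57938067],
       [-0.07290561, -0.01311452,  0.99725262, -1.25879581],
       [ 0.        ,  0.        ,  0.        ,  1.        ]])}
top ratchet_table [(0.7, [272.3, 208.1])]
top index_plate [(0.6, [276.6, 204.5])]
top red_notch [(0.73, [271.9, 206.0]), (0.73, [201.4, 245.5])]
top lever_handle [(0.88, [313.4, 196.8])]
top latch_tip [(0.63, [221.5, 211.4])]
top lever [(0.52, [312.8, 198.0])]
top latch []
top paste_tin [(0.77, [202.8, 244.9]), (0.55, [219.4, 210.1])]
top blue_tape [(0.68, [203.5, 162.4])]
top swarf_brush [(0.94, [470.8, 209.3])]
top marker [(0.84, [456.2, 156.6])]
{'mtx': array([[370.1483726 ,   0.        , 314.73304758],
       [  0.        , 370.1483726 , 195.60938445],
       [  0.        ,   0.        ,   1.        ]]), 'k1': 0.01157736287460613, 'view':
[... 610 characters left out ...]
 [351.2, 321.3])]
side marker [(0.92, [430.3, 296.5])]
{'time': 1.2, 'qpos': array([ 1.06299249e+00,  3.41995577e-01,  1.52407416e+00,  2.38665539e-05,
        1.27537189e+00, -1.46027459e-01]), 'qvel': array([ 0.00107668,  0.00038678,  0.00026871,  0.0010489 , -0.00223111,
        0.00275459]), 'joint_efforts': array([ 9.46828950e-04, -4.31147146e+01, -2.44477433e+01,  7.19083613e-02,
        4.85433731e-02, -1.21477919e-05]), 'tool_pos': array([0.18582241, 0.49105805, 0.22675184]), 'tool_rot': array([1.57481967, 1.57064358, 1.21303634]), 'contact_force': array([-0.25578768, -0.46022657,  0.12539978]), 'torque': array([ 0.04313967, -0.01791141, -0.04276103]), 'opening': 0.09158713985320996}
```

Run:
```python
import cv2
a=cv2.imread("pics/top0.png"); cv2.imwrite("pics/top0c.png",cv2.resize(a[120:290,160:360],None,fx=4,fy=3.5,interpolation=cv2.INTER_CUBIC)[:600])
a=cv2.imread("pics/side0.png"); cv2.imwrite("pics/side0c.png",cv2.resize(a[110:230,230:390],None,fx=5,fy=5,interpolation=cv2.INTER_CUBIC))
```

```text
(no output)
```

View pics/top0.png

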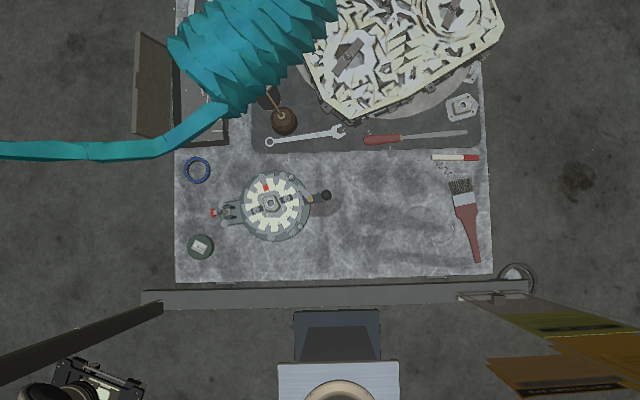

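View pics/side0.png

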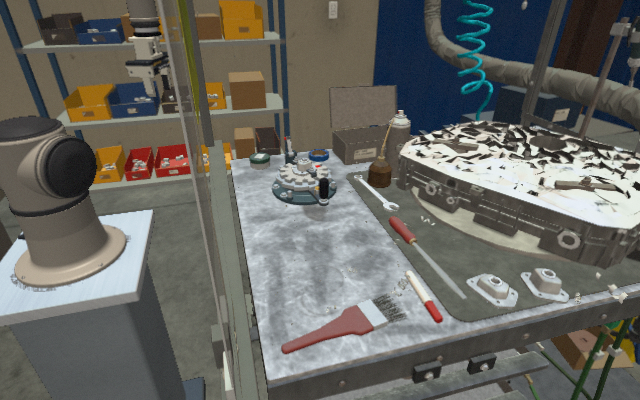

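```bash
ls pics
```

```text
side0.png
side0c.png
top0.png
top0c.png
```

View pics/top0c.png

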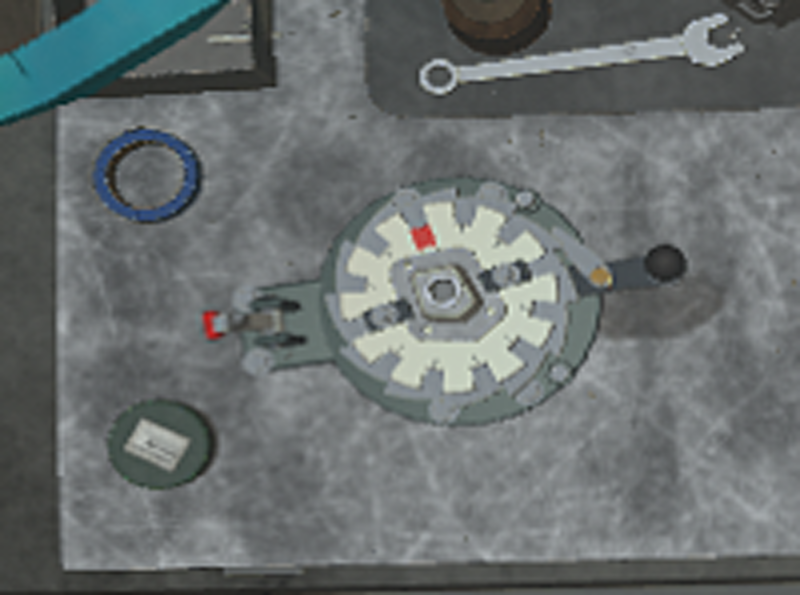

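View pics/side0c.png

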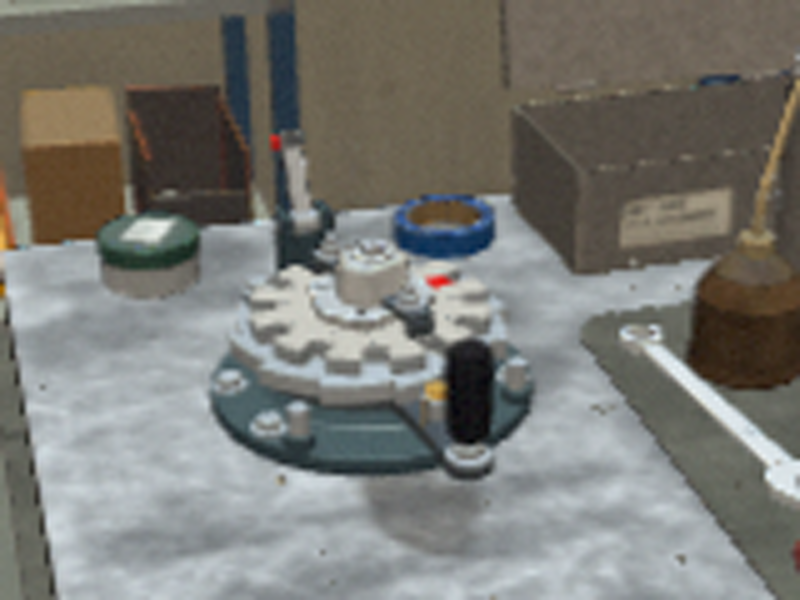

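```bash
cat > h.py <<'E'
import numpy as np, cv2
from cell import robot
def cal(c):
    k=robot.get_calibration(c); return k['mtx'],k['k1'],k['view']
def pix2w(c,uv,z):
    M,k1,V=cal(c); s=np.linalg.solve(M,[uv[0],uv[1],1])[:2]
    rd=np.hypot(*s); r=rd
    for _ in range(30): r=rd/(1+k1*r*r)
    s=s*(r/rd); d=V[:3,:3].T@np.array([s[0],-s[1],-1]); o=-V[:3,:3].T@V[:3,3]
    return o+d*(z-o[2])/d[2]
def w2pix(c,p):
    M,k1,V=cal(c); q=V[:3,:3]@np.array(p)+V[:3,3]; s=np.array([q[0],-q[1]])/-q[2]
    s=s*(1+k1*(s@s)); return (M@[*s,1])[:2]
def model(cx,cy,yaw,lev=0,plate=0):
    c,s=np.cos(yaw),np.sin(yaw)
    f=lambda x,y,z: np.array([cx+c*x-s*y,cy+s*x+c*y,z])
    a=np.deg2rad(-52)+lev
    return dict(center=f(0,0,.094),seat=f(0,.062,.061),pin=f(0,.114,.066),tip=f(0,.138,.115),
      handle=f(.14*np.cos(a),.14*np.sin(a),.1),red=np.array([cx-np.sin(yaw+plate)*.062,cy+np.cos(yaw+plate)*.062,.061]))
E
python3 - <<'E'
from h import *
cr=lambda u,v:(160+u/4,120+v/3.5)
for n,uv,z in [("center",cr(442,291),.094),("red",cr(424,237),.061),("tip",cr(212,325),.115),("handle",cr(665,262),.1),("tin",cr(161,444),.037),("tape",cr(148,175),.018),("platemid(top61)",cr(449,297),.061)]:
    print(n,uv,pix2w("top",uv,z))
cs=lambda u,v:(230+u/5,110+v/5)
print("side handle top",pix2w("side",cs(470,350),.1)," tip",pix2w("side",cs(285,142),.115),"center",pix2w("side",cs(373,248),.094),"red",pix2w("side",cs(440,281),.061))
print(w2pix("top",[.31,.46,0]),w2pix("top",[.31,.46,.4]),w2pix("top",[.186,.491,.25]))
print(w2pix("top",[.6,.112,.061]))
E
```

```text
center (270.5, 203.14285714285714) [0.56921895 0.15238093 0.094     ]
red (266.0, 187.71428571428572) [0.61123488 0.16722937 0.061     ]
tip (213.0, 212.85714285714286) [0.54829302 0.2914152  0.115     ]
handle (326.25, 194.85714285714286) [0.58502036 0.0137914  0.1       ]
tin (200.25, 246.85714285714286) [0.46494196 0.34559031 0.037     ]
tape (197.0, 170.0) [0.66891919 0.35719473 0.018     ]
platemid(top61) (272.25, 204.85714285714286) [0.56697622 0.15217908 0.061     ]
side handle top [0.58654438 0.00779077 0.1       ]  tip [0.54716031 0.27475498 0.115     ] center [0.5723207  0.15340594 0.094     ] red [0.61577302 0.16852188 0.061     ]
[163.11616377 305.50086562] [ 90.84634293 335.25108055] [111.90422603 378.51809927]
[287.70104398 191.42721757]
```

Call:
{"op": "play_rows", "data": {"moves": [[[0,-0.03,0,0,0],[0,-0.03,0,0,0],[0,-0.03,0,0,0],[0,-0.03,0,0,0],[0,-0.02,0,0,0],[0,0,0,0,0],[0,0,0.03,4,0],[0,-0.001,0.04,6,0],[0,-0.002,0.04,6,0],[0,-0.002,0.04,6,0]]]}}

```text
time: 2.2
tool_pos: [0.266, 0.2821, 0.2271]
tool_rot: [1.781, 1.564, 1.032]
contact_force: [0.4, 1.8, 0.0]
opening: 0.0456
```

Call:
{"op": "play_rows", "data": {"moves": [[[0,-0.002,0.04,6,0],[0,-0.002,0.04,6,0],[0,-0.002,0.04,6,0],[0,-0.002,0.04,6,0],[0,-0.002,0.04,6,0],[0,-0.002,0.04,6,0],[0,0,0.04,4,0],[0,0,0.02,0,0],[0,0.0,0,0,0],[0,0,0,0,0]]]}}

```text
time: 3.2
tool_pos: [0.4055, 0.0025, 0.2272]
tool_rot: [1.972, 1.553, 0.483]
contact_force: [0.2, 0.2, 0.6]
opening: 0.0459
```

```bash
cat >> h.py <<'E'
def pose():
    o=robot.observe(); r,p,y=o['tool_rot']
    from scipy.spatial.transform import Rotation as R
    Rm=R.from_euler('xyz',o['tool_rot']).as_matrix()
    return o,np.array(o['tool_pos']),Rm
def snap(n,c,box,f):
    im=robot.read_camera(c); x0,y0,x1,y1=box
    cv2.imwrite(f"pics/{n}.png",cv2.resize(im[y0:y1,x0:x1,::-1],None,fx=f,fy=f,interpolation=cv2.INTER_CUBIC)); return im
E
python3 - <<'E'
from h import *
snap("t1","top",(190,130,350,250),5)
o,p,Rm=pose(); print(o['time'],p,Rm.round(3))
h=np.array([.585,.0125,.068]); print("tool-frame delta",Rm.T@(h-p))
E
```

```text
3.25 [0.4054972  0.00276098 0.22724726] [[ 0.016  0.996  0.083]
 [ 0.008  0.083 -0.996]
 [-1.     0.017 -0.007]]
tool-frame delta [0.16216055 0.17702976 0.00634142]
```

View pics/t1.png

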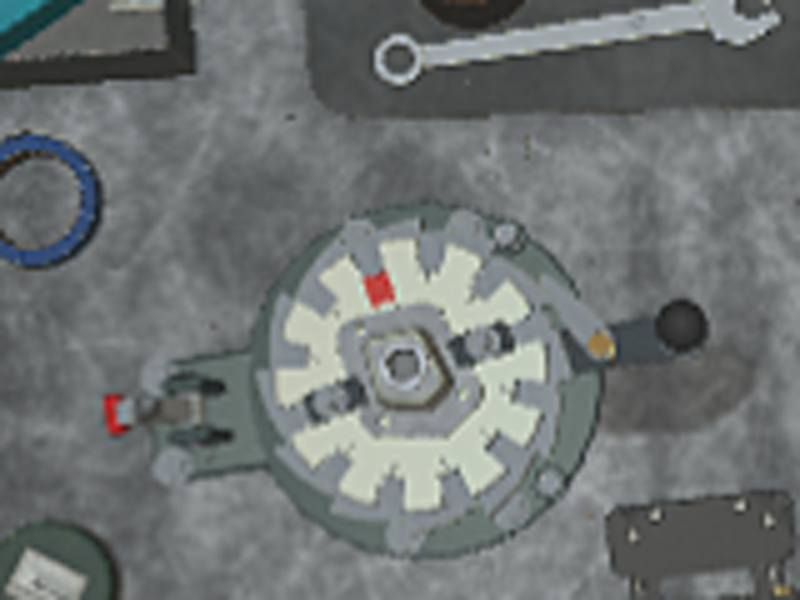

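Call:
{"op": "play_rows", "data": {"moves": [[[0,0.04,0.001,0,0],[0,0.04,0.001,0,0],[0,0.04,0.002,0,0],[0,0.035,0.001,0,0],[0,0.022,0.001,0,0],[0,0,0,0,0],[0.04,0,0,0,0],[0.03,0,0,0,0],[0.02,0,0,0,0],[0,0,0,0,0]]]}}

```text
time: 4.25
tool_pos: [0.5876, 0.03, 0.1368]
tool_rot: [2.071, 1.552, 0.604]
contact_force: [0.3, 0.5, -1.0]
opening: 0.0464
```

Run:
```python
from h import *
snap("s2","side",(250,110,410,230),5)
o,p,Rm=pose(); print(o['time'],p,Rm.round(3))
h=np.array([.585,.0125,.068]); print("tool-frame delta",Rm.T@(h-p)); 
for z in (.1,.046): print(w2pix("side",[.585,.0138,z]))
```

```text
4.3 [0.58846369 0.03000779 0.13851677] [[ 0.018  0.995  0.103]
 [ 0.011  0.103 -0.995]
 [-1.     0.019 -0.009]]
tool-frame delta [ 0.07024916 -0.0066041   0.01767981]
[322.73253788 179.01189733]
[322.61198869 197.63723097]
```

View pics/s2.png

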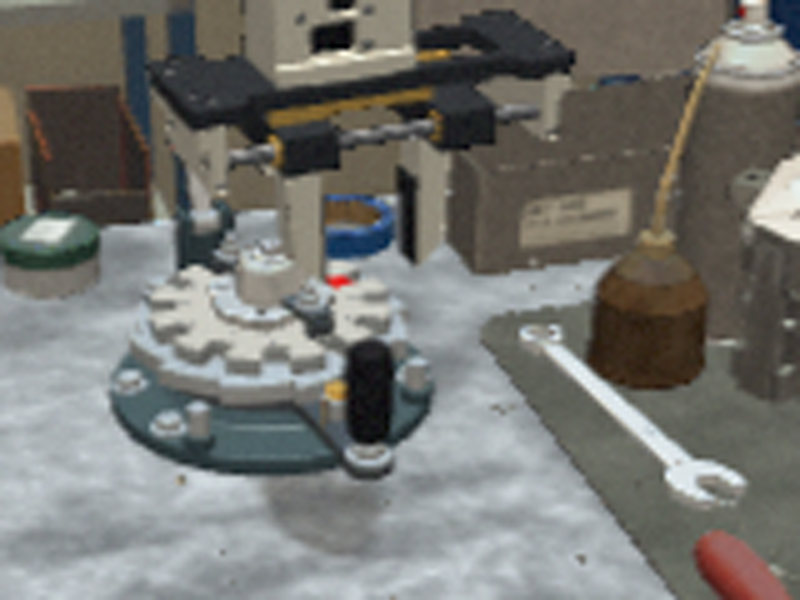

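Call:
{"op": "play_rows", "data": {"moves": [[[0,-0.002,0.009,0,0],[0,0,0.008,0,0],[0,0,0,0,0],[0.02,0,0,0,0],[0.02,0,0,0,0],[0.02,0,0,0,0],[0.01,0,0,0,0],[0,0,0,0,0],[0,0,0,0,-0.2],[0,0,0,0,-0.2]]]}}

```text
time: 5.3
tool_pos: [0.5959, 0.0104, 0.0783]
tool_rot: [1.687, 1.532, 0.218]
contact_force: [-0.8, 0.1, -0.4]
opening: 0.0377
```

Run:
```python
from h import *
snap("s3","side",(250,110,410,230),5)
o,p,Rm=pose(); print(o['time'],p,Rm.round(3),o['contact_force'],o['opening'])
```

```text
5.35 [0.59602169 0.01040463 0.07845233] [[ 0.039  0.994  0.101]
 [ 0.008  0.101 -0.995]
 [-0.999  0.039 -0.004]] [-1.35284179  0.6154618   0.3120055 ] 0.03701900925854091
```

View pics/s3.png

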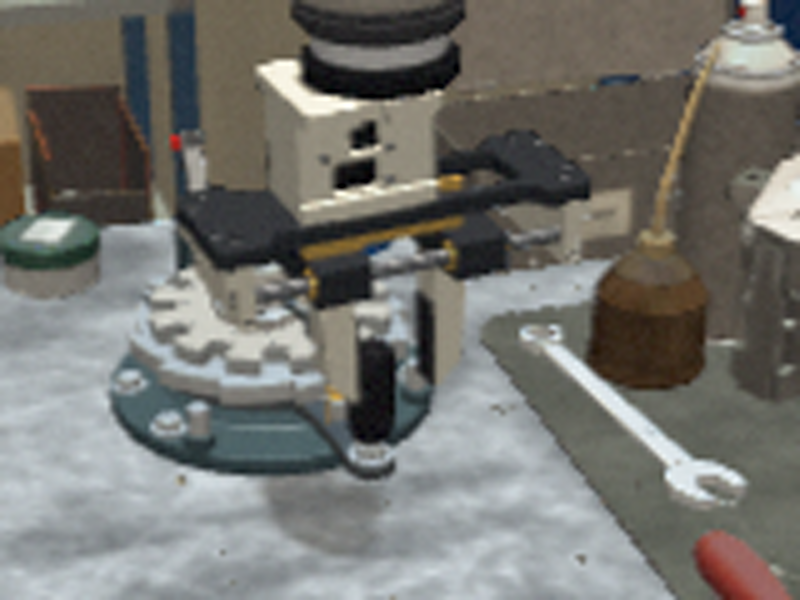

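Call:
{"op": "play_rows", "data": {"moves": [[[0,-0.003,0,0,-0.25],[0.002,-0.003,0,0,-0.25],[0.003,-0.001,0,0,-0.25],[0.003,0,0,0,-0.25],[0.002,0,0,0,-0.25],[0.001,0,0,0,-0.25],[0,0,0,0,-0.25],[0,0,0,0,-0.25],[0,0,0,0,-0.25],[0,0,0,0,-0.25]]]}}

```text
time: 6.35
tool_pos: [0.59, 0.0097, 0.068]
tool_rot: [1.658, 1.528, 0.189]
contact_force: [-0.2, -0.1, 0.3]
opening: 0.0347
```

Run:
```python
from h import *
o,p,Rm=pose(); print(o['time'],p,Rm.round(3),o['contact_force'],o['opening'])
```

```text
6.35 [0.59003984 0.00969882 0.06796195] [[ 0.042  0.994  0.102]
 [ 0.008  0.101 -0.995]
 [-0.999  0.043 -0.004]] [-0.2130047  -0.11575772  0.30559851] 0.03465527524885634
```

Call:
{"op": "play_rows", "data": {"moves": [[[0,0.005,0,-2,-0.25],[0,0.0086,-0.0003,-3.5,-0.25],[0,0.0086,-0.0003,-3.5,-0.25],[0,0.0086,-0.0003,-3.5,-0.25],[0,0.0086,-0.0003,-3.5,-0.25],[0,0.0086,-0.0003,-3.5,-0.25],[0,0.0086,-0.0003,-3.5,-0.25],[0,0.0086,-0.0003,-3.5,-0.25],[0,0.005,0,-2,-0.25],[0,0,0,0,-0.25]]]}}

```text
time: 7.35
tool_pos: [0.6521, 0.0339, 0.0689]
tool_rot: [1.175, 1.541, 0.224]
contact_force: [-0.6, -0.9, 0.1]
opening: 0.0342
```

```bash
cat >> h.py <<'E'
C=np.array([.569,.152])
def rep():
    o,p,Rm=pose(); d=p[:2]-C
    print(o['time'],p.round(4),"r %.4f ang %.1f jawaz %.1f tilt"%(np.hypot(*d),np.degrees(np.arctan2(d[1],d[0])),np.degrees(np.arctan2(Rm[1,1],Rm[0,1]))),Rm[:,0].round(3),o['contact_force'].round(1),o['opening'].round(4))
    return o,p,Rm
E
python3 - <<'E'
from h import *
rep()
snap("s4","side",(250,110,410,230),5)
snap("t4","top",(190,130,350,250),5)
E
```

```text
Traceback (most recent call last):
  File "h.py", line 31, in rep
    print(o['time'],p.round(4),"r %.4f ang %.1f jawaz %.1f tilt"%(np.hypot(*d),np.degrees(np.arctan2(d[1],d[0])),np.degrees(np.arctan2(Rm[1,1],Rm[0,1]))),Rm[:,0].round(3),o['contact_force'].round(1),o['opening'].round(4))
                                                                                                                                                                                                       ^^^^^^^^^^^^^^^^^^
AttributeError: 'float' object has no attribute 'round'
```

```bash
sed -i "s/o\['opening'\].round(4)/round(float(o['opening']),4)/" h.py
python3 - <<'E'
from h import *
rep()
snap("s4","side",(250,110,410,230),5)
snap("t4","top",(190,130,350,250),5)
E
```

```text
7.35 [0.6521 0.0339 0.0689] r 0.1444 ang -54.8 jawaz 35.5 tilt [ 0.029  0.007 -1.   ] [-0.6 -0.9  0.1] 0.0342
```

View pics/s4.png

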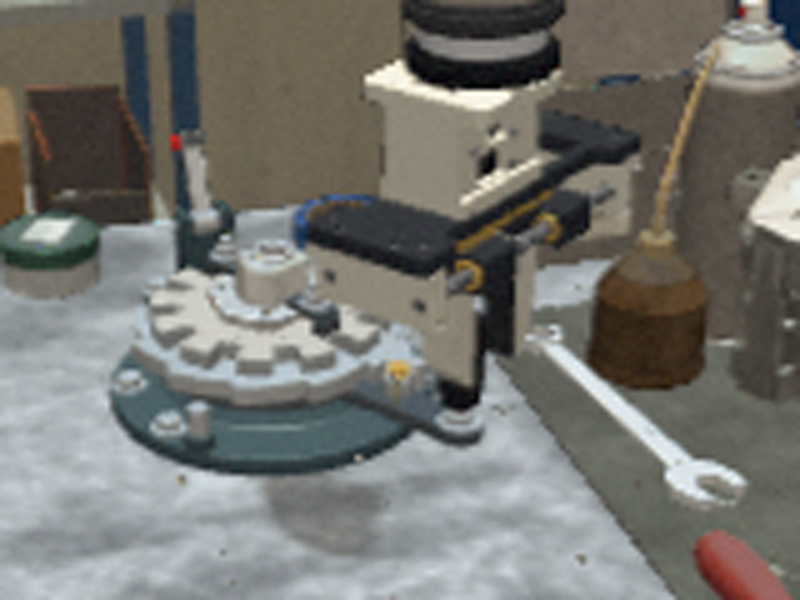

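View pics/t4.png

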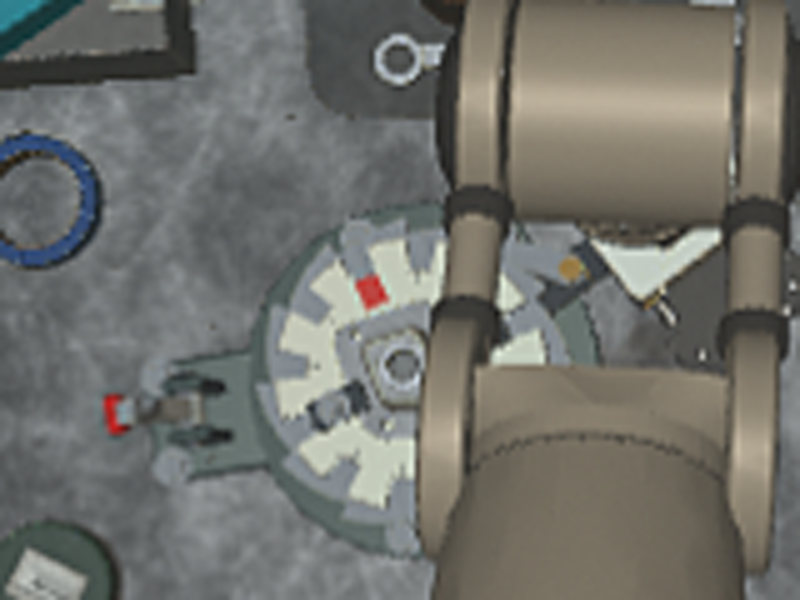

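Call:
{"op": "play_rows", "data": {"moves": [[[0,0.005,0,-2,-0.25],[0,0.0073,-0.0002,-3,-0.25],[0,0.0073,-0.0002,-3,-0.25],[0,0.005,-0.0001,-2,-0.25],[0,0.005,0,-2,-0.25],[0,0.003,0,-1,-0.25],[0,0.003,0,-1,-0.25],[0,0.002,0,0,-0.25],[0,0.002,0,0,-0.25],[0,0.002,0,0,-0.25]]]}}

```text
time: 8.45
tool_pos: [0.6778, 0.057, 0.0685]
tool_rot: [0.543, 1.555, -0.152]
contact_force: [-9.5, -12.1, 4.8]
opening: 0.0347
```

Run:
```python
from h import *
rep()
snap("s5","side",(250,110,410,230),5)
snap("t5","top",(190,130,350,250),5)
```

```text
8.45 [0.6778 0.057  0.0685] r 0.1444 ang -41.1 jawaz 50.2 tilt [ 0.015 -0.002 -1.   ] [ -9.5 -12.1   4.8] 0.0347
```

View pics/t5.png

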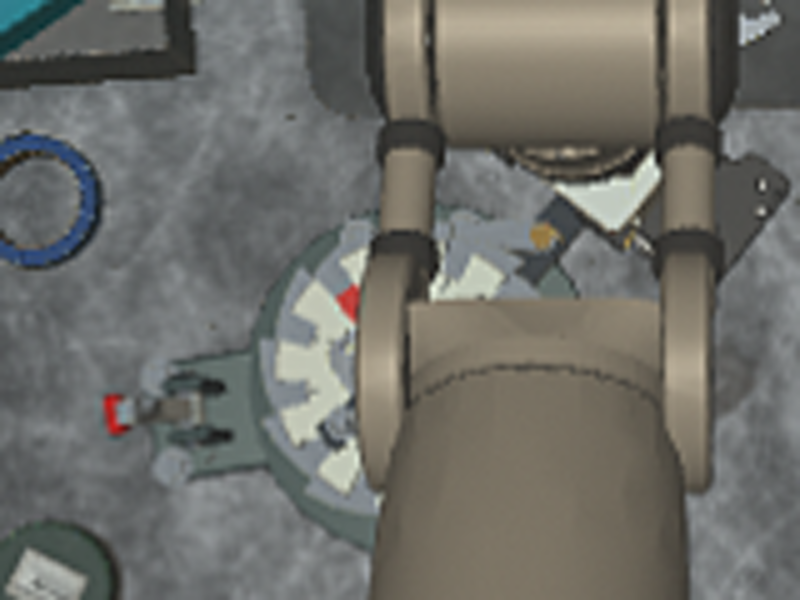

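View pics/s5.png

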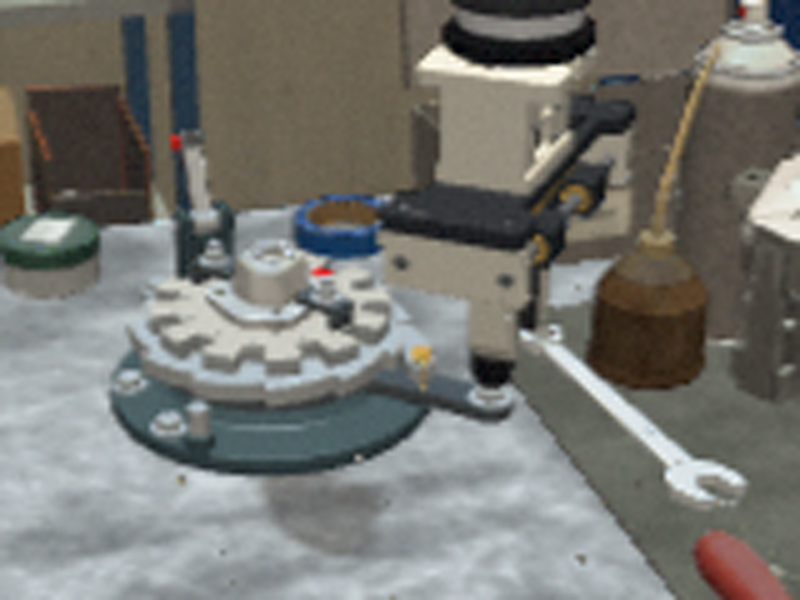

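Run:
```python
from h import *
for n,u,v in [("t1",380,289),("t4",372,291),("t5",349,302)]:
    p=pix2w("top",(190+u/5,130+v/5),.061); d=p[:2]-C; print(n,p,np.hypot(*d),np.degrees(np.arctan2(d[1],d[0])))
p=pix2w("side",(250+322/5,110+272/5),.061);d=p[:2]-C; print(p,np.hypot(*d),np.degrees(np.arctan2(d[1],d[0])))
for u,v in [(114,412),(205,408),(165,368),(172,465)]: print(pix2w("top",(190+u/5,130+v/5),.07))
```

```text
t1 [0.61101542 0.16723381 0.061     ] 0.0446918833346372 19.929458157129943
t4 [0.6101209  0.17135203 0.061     ] 0.04544699907548892 25.202279141741315
t5 [0.60486083 0.18324905 0.061     ] 0.04756577344217438 41.06882437842423
[0.60885692 0.18335812 0.061     ] 0.05071395676247715 38.19451218164856
[0.55180602 0.30298754 0.07      ]
[0.5524707  0.25630691 0.07      ]
[0.5733732  0.27647441 0.07      ]
[0.52411542 0.273656   0.07      ]
```

Call:
{"op": "play_rows", "data": {"moves": [[[0,-0.005,0,2,-0.25],[0,-0.0098,-0.0003,4,-0.25],[0,-0.0122,-0.0005,5,-0.25],[0,-0.0122,-0.0005,5,-0.25],[0,-0.0122,-0.0005,5,-0.25],[0,-0.0122,-0.0005,5,-0.25],[0,-0.0122,-0.0005,5,-0.25],[0,-0.0122,-0.0005,5,-0.25],[0,-0.0122,-0.0005,5,-0.25],[0,-0.0073,-0.0002,3,-0.25]]]}}

```text
time: 9.55
tool_pos: [0.5911, 0.0142, 0.0689]
tool_rot: [1.731, 1.529, 0.224]
contact_force: [1.2, -0.5, 0.2]
opening: 0.0342
```

Run:
```python
from h import *
rep()
```

```text
9.55 [0.5911 0.0142 0.0689] r 0.1395 ang -80.9 jawaz 3.7 tilt [ 0.041  0.009 -0.999] [ 1.2 -0.5  0.2] 0.0342
```

Call:
{"op": "play_rows", "data": {"moves": [[[0,-0.006,0,1.5,-0.25],[0,-0.0115,0,4,-0.25],[0,-0.0115,0,4,-0.25],[0,-0.0115,0,4,-0.25],[0,-0.0115,0,4,-0.25],[0,-0.0115,0,4,-0.25],[0,-0.0115,0,4,-0.25],[0,-0.006,0,2,-0.25],[0,0,0,0,-0.25],[0,0,0,0,-0.25]]]}}

```text
time: 10.55
tool_pos: [0.5166, 0.0291, 0.069]
tool_rot: [2.211, 1.506, 0.199]
contact_force: [0.3, -0.2, -0.5]
opening: 0.0345
```

Run:
```python
from h import *
rep()
snap("s6","side",(250,110,410,230),5)
snap("t6","top",(190,130,350,250),5)
```

```text
10.55 [0.5166 0.0291 0.069 ] r 0.1336 ang -113.1 jawaz -25.4 tilt [ 0.063  0.013 -0.998] [ 0.3 -0.2 -0.5] 0.0345
```

View pics/t6.png

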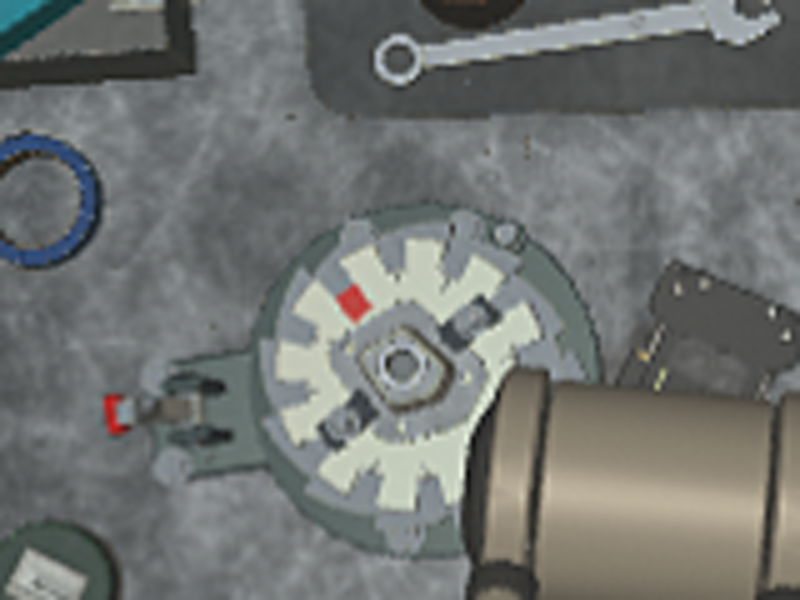

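View pics/s6.png

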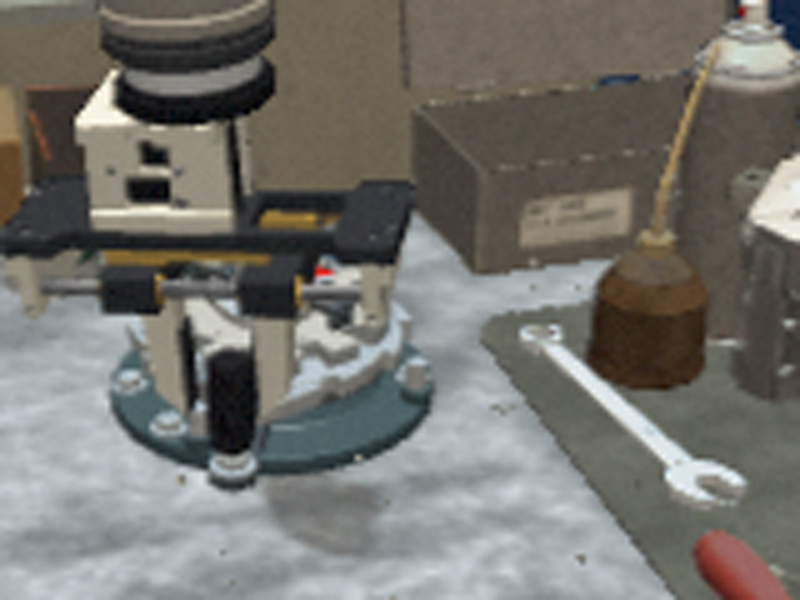

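Call:
{"op": "play_rows", "data": {"moves": [[[0,0.003,0.003,-1,-0.25],[0,0.007,0.003,-2.5,-0.25],[0,0.0115,0,-4,-0.25],[0,0.0115,-0.0003,-4.5,-0.25],[0,0.0115,-0.0003,-4.5,-0.25],[0,0.0115,-0.0003,-4.5,-0.25],[0,0.0115,-0.0003,-4.5,-0.25],[0,0.0115,-0.0003,-4.5,-0.25],[0,0.0115,-0.0003,-4.5,-0.25],[0,0.008,0,-3,-0.25]]]}}

```text
time: 11.65
tool_pos: [0.6025, 0.0126, 0.0683]
tool_rot: [1.907, 1.532, 0.585]
contact_force: [-4.6, -0.1, 1.9]
opening: 0.0343
```

Run:
```python
from h import *
rep()
```

```text
11.65 [0.6025 0.0126 0.0683] r 0.1433 ang -76.5 jawaz 14.3 tilt [ 0.033  0.022 -0.999] [-4.6 -0.1  1.9] 0.0343
```

Call:
{"op": "play_rows", "data": {"moves": [[[0,0.008,0,-3,-0.25],[0,0.01,-0.0003,-4,-0.25],[0,0.01,-0.0003,-4,-0.25],[0,0.01,-0.0003,-4,-0.25],[0,0.01,-0.0003,-4,-0.25],[0,0.01,-0.0003,-4,-0.25],[0,0.008,-0.0003,-3,-0.25],[0,0.006,0,-2,-0.25],[0,0.004,0,-1,-0.25],[0,0.002,0,0,-0.25]]]}}

```text
time: 12.65
tool_pos: [0.664, 0.0446, 0.0672]
tool_rot: [2.016, 1.553, 1.233]
contact_force: [-3.9, -2.6, 3.1]
opening: 0.0344
```

Run:
```python
from h import *
rep()
snap("t7","top",(190,130,350,250),5)
```

```text
12.65 [0.664  0.0446 0.0672] r 0.1434 ang -48.5 jawaz 45.1 tilt [ 0.006  0.017 -1.   ] [-3.9 -2.6  3.1] 0.0344
```

View pics/t7.png

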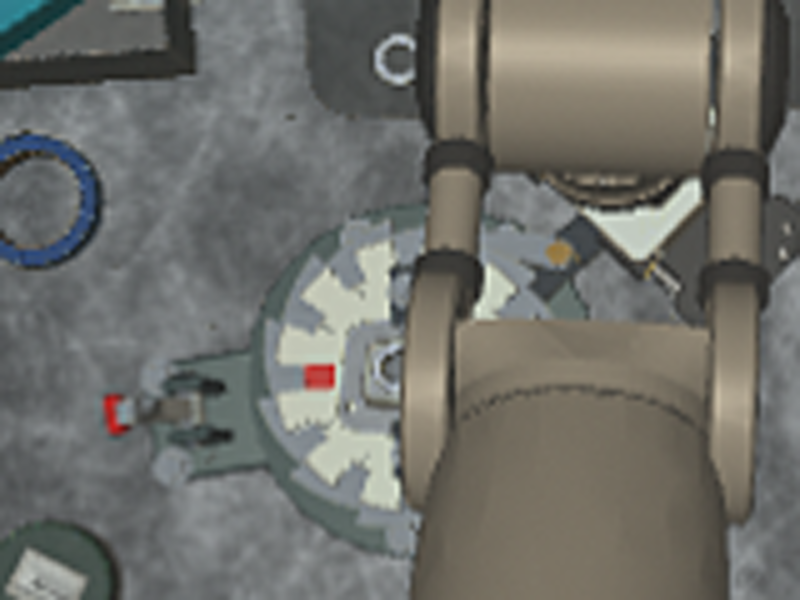

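Call:
{"op": "play_rows", "data": {"moves": [[[0,0.004,0,-1,-0.25],[0,0.005,0,-1,-0.25],[0,0.005,0,-1,-0.25],[0,0.004,0,-1,-0.25],[0,0.003,0,0,-0.25],[0,0.003,0,0,-0.25],[0,0.002,0,0,-0.25],[0,0.002,0,0,-0.25],[0,0.002,0,0,-0.25],[0,0.002,0,0,-0.25]]]}}

```text
time: 13.7
tool_pos: [0.6774, 0.0566, 0.0665]
tool_rot: [-2.283, 1.551, -2.992]
contact_force: [-7.4, -10.0, 4.0]
opening: 0.0345
```

Run:
```python
from h import *
rep()
snap("t8","top",(190,130,350,250),5)
```

```text
13.7 [0.6774 0.0566 0.0665] r 0.1444 ang -41.4 jawaz 49.4 tilt [-0.02  -0.003 -1.   ] [ -7.4 -10.    4. ] 0.0345
```

View pics/t8.png

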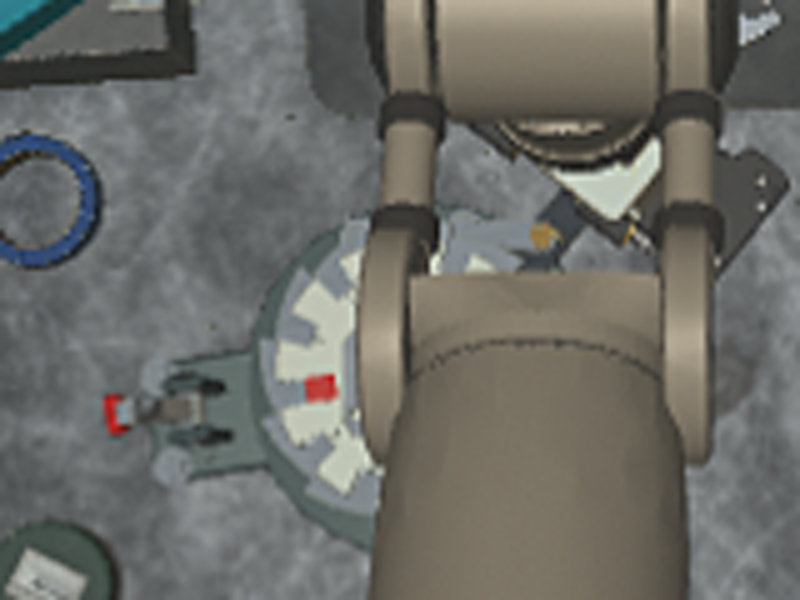

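Call:
{"op": "play_rows", "data": {"moves": [[[0,0.001,0,0,-0.25],[0,0,0,0,-0.25],[0,0,0,0,0],[0,0,0,0,0],[0,0,0,0,0],[-0.005,0,0,0,0],[-0.015,0,0,0,0],[-0.025,0,0,0,0],[-0.025,0,0,0,0],[-0.02,0,0,0,0]]]}}

```text
time: 14.75
tool_pos: [0.6793, 0.0608, 0.1595]
tool_rot: [-2.459, 1.547, 3.118]
contact_force: [0.3, -0.2, 0.4]
opening: 0.046
```

Run:
```python
from h import *
o,p,Rm=rep()
snap("s9","side",(250,110,410,230),5)
```

```text
14.75 [0.6793 0.0608 0.1595] r 0.1432 ang -39.6 jawaz 49.5 tilt [-0.024  0.001 -1.   ] [ 0.3 -0.2  0.4] 0.046
```

View pics/s9.png

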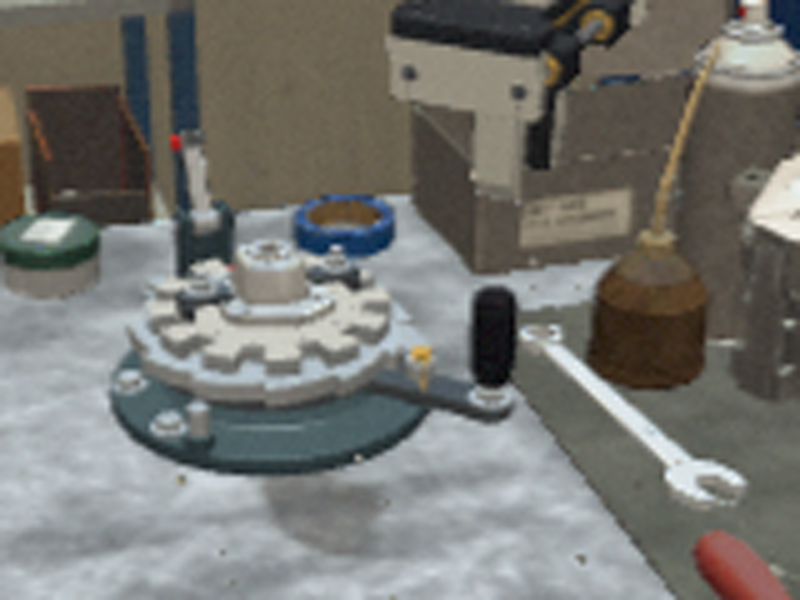

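Call:
{"op": "play_rows", "data": {"moves": [[[-0.01,0,0,3,0],[-0.02,0,0,7,-0.5],[-0.02,0,0,8,-1],[-0.01,0,0,8,-1],[0,0,0,8,-1],[0,0,0,6,-1],[0,0,0,1,-1],[0,0,0,0,-1],[0,0,0,0,-1],[0,0,0,0,-1]]]}}

```text
time: 15.8
tool_pos: [0.6835, 0.062, 0.237]
tool_rot: [-2.162, 1.567, 2.678]
contact_force: [0.1, 0.2, 0.5]
opening: 0.0002
```

Run:
```python
from h import *
o,p,Rm=rep(); print(o['qpos'].round(2))
print(Rm.T@(np.array([.543,.322,.215])-p))
robot.read_camera("top"); print(robot.spot_in("top","latch_tip"))
```

```text
15.8 [0.6835 0.062  0.237 ] r 0.1456 ang -38.2 jawaz 7.3 tilt [-0.003  0.002 -1.   ] [0.1 0.2 0.5] 0.0002
[-0.02  0.65  0.98  0.    1.51 -0.15]
[ 0.02282758 -0.10624039 -0.27568951]
[{'point': [221.4, 212.1], 'score': 0.48}]
```

Call:
{"op": "play_rows", "data": {"moves": [[[0,-0.006,-0.015,0,-1],[0,-0.012,-0.03,0,-1],[0,-0.014,-0.037,0,-1],[0,-0.014,-0.037,0,-1],[0,-0.014,-0.037,0,-1],[0,-0.014,-0.037,0,-1],[0,-0.014,-0.037,0,-1],[0,-0.012,-0.03,0,-1],[0,-0.006,-0.015,0,-1],[0,0,0,0,-1]]]}}

```text
time: 16.9
tool_pos: [0.5299, 0.3374, 0.2364]
tool_rot: [-2.193, 1.562, 2.651]
contact_force: [-0.1, -0.0, -0.8]
opening: 0.0006
```

Run:
```python
from h import *
o,p,Rm=rep(); print(o['qpos'].round(2))
print(Rm.T@(np.array([.543,.322,.1])-p), Rm.round(3))
snap("s10","side",(230,100,390,220),5)
```

```text
16.9 [0.5299 0.3374 0.2364] r 0.1895 ang 101.9 jawaz 7.6 tilt [-0.008  0.004 -1.   ] [-0.1 -0.  -0.8] 0.0006
[0.44 0.53 1.19 0.01 1.42 0.31]
[0.13621008 0.0119685  0.01768802] [[-0.008  0.991  0.132]
 [ 0.004  0.132 -0.991]
 [-1.    -0.007 -0.005]]
```

View pics/s10.png

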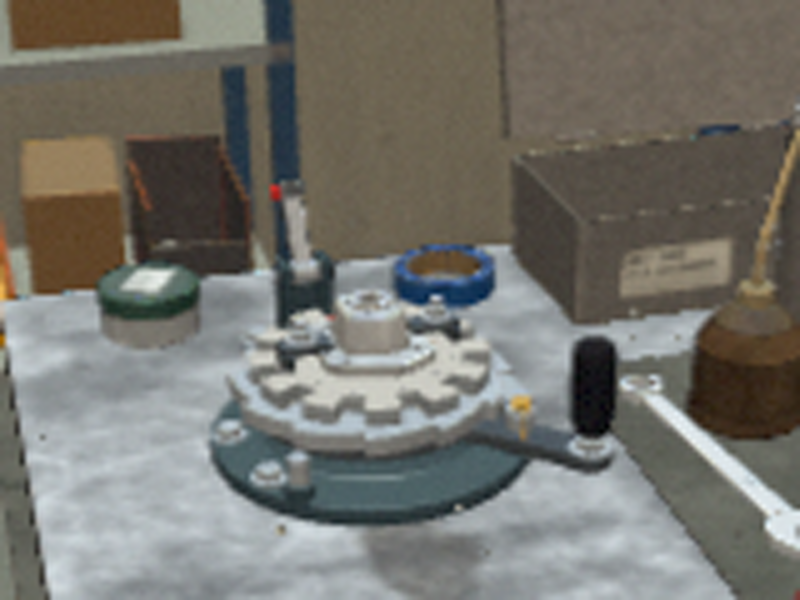

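Call:
{"op": "play_rows", "data": {"moves": [[[0.008,0.004,0,0,-1],[0.015,0.004,0,0,-1],[0.02,0.004,0,0,-1],[0.022,0,0,0,-1],[0.022,0,0,0,-1],[0.02,0,0,0,-1],[0.015,0,0,0,-1],[0.01,0,0,0,-1],[0.004,0,0,0,-1],[0,0,0,0,-1]]]}}

```text
time: 17.95
tool_pos: [0.5489, 0.3268, 0.0903]
tool_rot: [-1.797, 1.563, 3.032]
contact_force: [-0.4, 0.3, 0.0]
opening: 0.0002
```

Run:
```python
from h import *
o,p,Rm=rep()
print(Rm.T@(np.array([.549,.283,.1])-p), Rm.round(3))
snap("s11","side",(230,90,390,210),5)
snap("t11","top",(190,130,350,250),5)
```

```text
17.95 [0.5489 0.3268 0.0903] r 0.1759 ang 96.5 jawaz 6.7 tilt [-0.008  0.001 -1.   ] [-0.4  0.3  0. ] 0.0002
[-0.00975622 -0.00511897  0.04346958] [[-0.008  0.993  0.117]
 [ 0.001  0.117 -0.993]
 [-1.    -0.008 -0.002]]
```

View pics/s11.png

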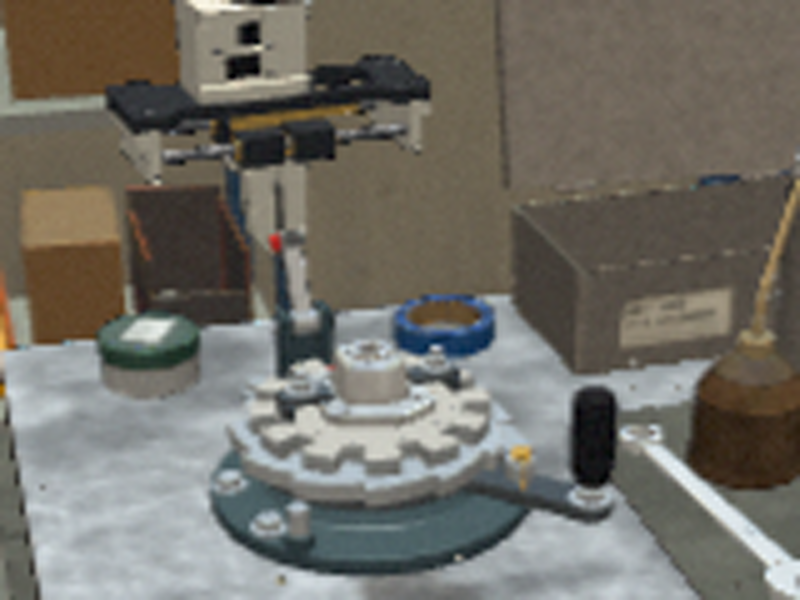

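View pics/t11.png

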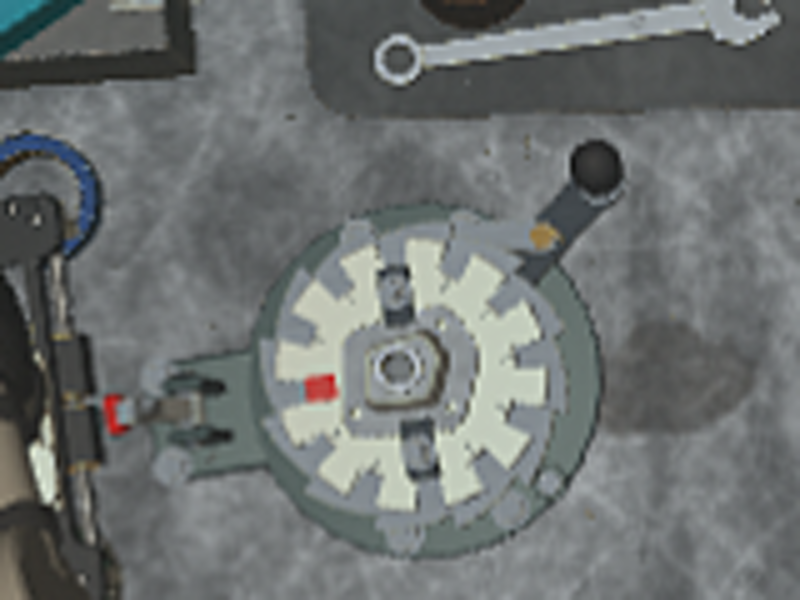

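Call:
{"op": "play_rows", "data": {"moves": [[[-0.003,0,0.004,0,-1],[-0.003,0,0.006,0,-1],[-0.002,0,0.006,0,-1],[0,0,0.005,0,-1],[0,0,0.004,0,-1],[0,0,0.004,0,-1],[0,0,0.004,0,-1],[0,0,0.004,0,-1],[0,0,0.003,0,-1],[0,0,0,0,-1]]]}}

```text
time: 19.05
tool_pos: [0.5559, 0.2845, 0.1034]
tool_rot: [-3.135, 1.567, 1.695]
contact_force: [0.4, 0.4, -1.1]
opening: 0.0005
```

Run:
```python
from h import *
o,p,Rm=rep()
snap("s12","side",(230,90,390,210),5)
```

```text
19.05 [0.5559 0.2845 0.1034] r 0.1332 ang 95.6 jawaz 6.7 tilt [-0.     0.004 -1.   ] [ 0.4  0.4 -1.1] 0.0005
```

View pics/s12.png

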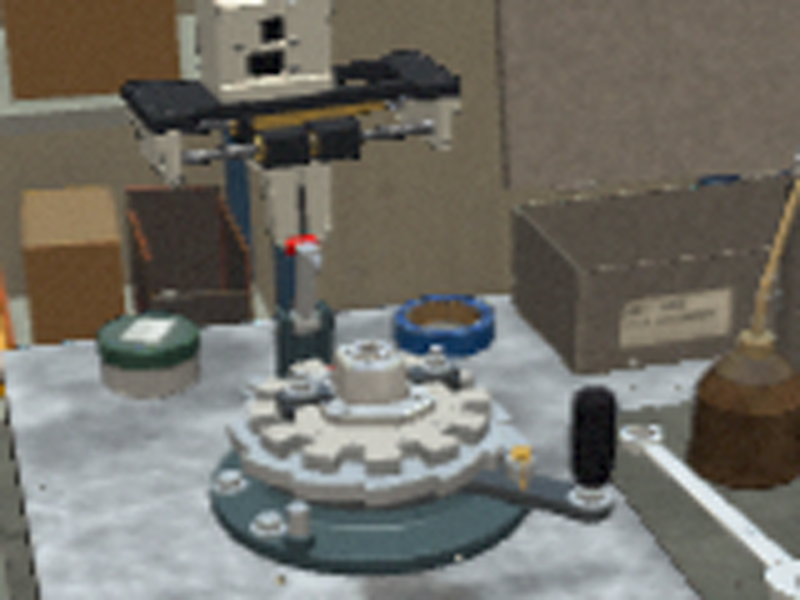

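Latch about upright (red tip near (302,243)); push on a little.

Call:
{"op": "play_rows", "data": {"moves": [[[0,0,0.003,0,-1],[0,0,0.003,0,-1],[0,0,0.003,0,-1],[0,0,0.003,0,-1],[0,0,0,0,-1],[0,0,0,0,-1],[0,0,0,0,-1],[0,0,0,0,-1],[0,0,0,0,-1],[0,0,0,0,-1]]]}}

```text
time: 20.1
tool_pos: [0.5572, 0.2722, 0.1031]
tool_rot: [-3.043, 1.567, 1.788]
contact_force: [-0.1, 0.2, -0.5]
opening: 0.0004
```

Run:
```python
from h import *
o,p,Rm=rep()
snap("s13","side",(230,90,390,210),5)
```

```text
20.1 [0.5572 0.2722 0.1031] r 0.1208 ang 95.6 jawaz 6.8 tilt [-0.001  0.004 -1.   ] [-0.1  0.2 -0.5] 0.0004
```

View pics/s13.png

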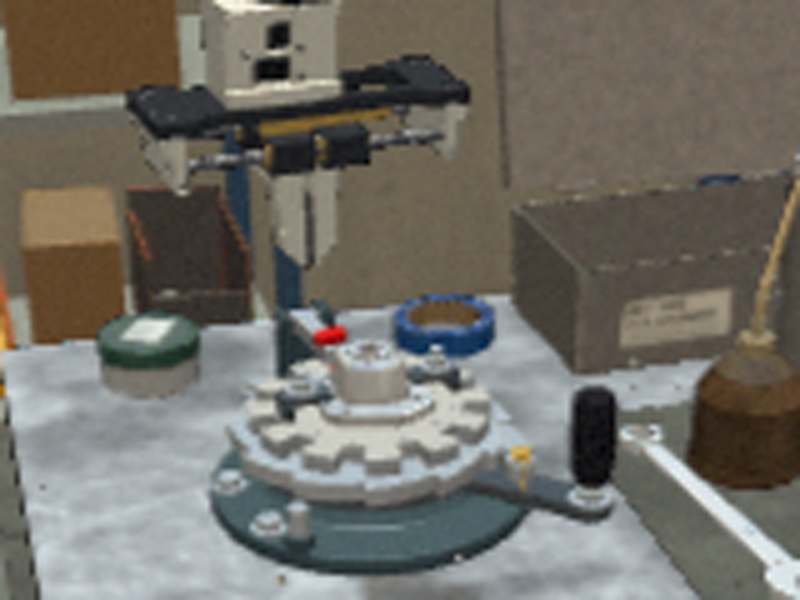

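Call:
{"op": "play_rows", "data": {"moves": [[[0,0,-0.004,0,-1],[0,0,-0.008,0,-1],[0,0,-0.012,0,-1],[-0.01,0,-0.012,0,-1],[-0.02,0,-0.008,0,-1],[-0.02,0,-0.004,0,-1],[-0.02,0,0,0,-1],[-0.02,0,0,0,-1],[-0.01,0,0,0,-1],[0,0,0,0,-1]]]}}

```text
time: 21.15
tool_pos: [0.5492, 0.3303, 0.2105]
tool_rot: [2.982, 1.565, 1.535]
contact_force: [0.7, -0.2, -0.6]
opening: 0.0006
```

Run:
```python
from h import *
o,p,Rm=rep()
snap("s14","side",(230,90,390,210),5)
snap("t14","top",(190,130,350,250),5)
u=np.array([-np.sin(np.radians(8.8)),np.cos(np.radians(8.8))])
for th in (0,.2,.4):
    P=[*(C+u*(.114-.0551*np.cos(th+.073))),.066+.0551*np.sin(th+.073)]
    for c,b in (("side",(230,90)),("top",(190,130))): print(th,c,(w2pix(c,P)-b)*5)
```

```text
21.15 [0.5492 0.3303 0.2105] r 0.1794 ang 96.3 jawaz 7.1 tilt [ 0.     0.006 -1.   ] [ 0.7 -0.2 -0.6] 0.0006
0 side [330.80861502 349.14204958]
0 top [294.79647602 390.51018118]
0.2 side [329.09037073 331.20984042]
0.2 top [287.40290678 390.02314567]
0.4 side [326.08866048 312.78324324]
0.4 top [275.92863914 390.36824893]
```

View pics/s14.png

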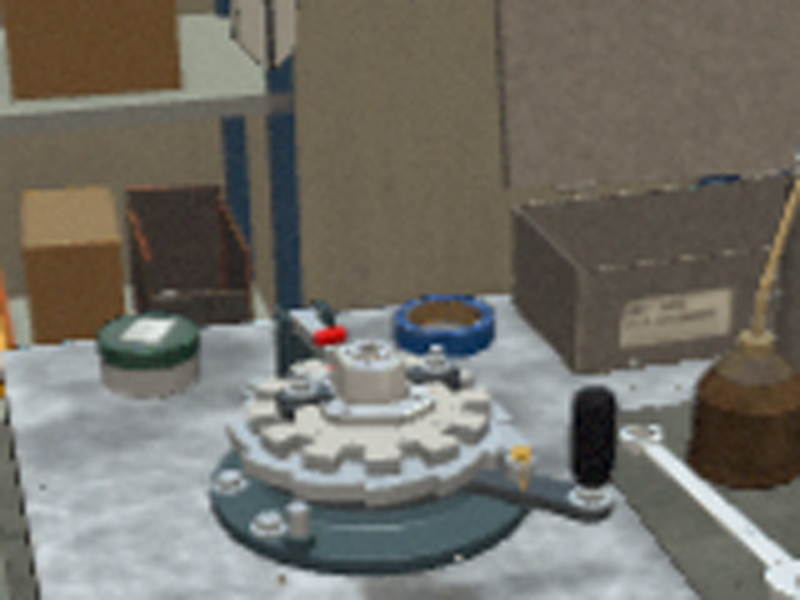

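View pics/t14.png

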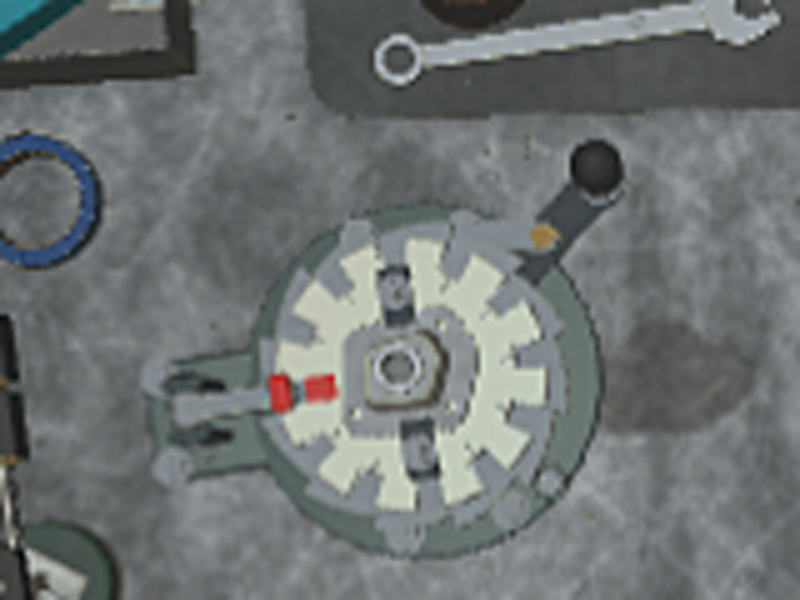

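Run:
```python
from h import *
from scipy.optimize import least_squares
def cen(n,box,b):
    a=cv2.imread(f"pics/{n}.png").astype(int); x0,y0,x1,y1=box; s=a[y0:y1,x0:x1]
    m=(s[...,2]>150)&(s[...,1]<80)&(s[...,0]<80); v,u=np.nonzero(m); return np.array([u.mean()+x0,v.mean()+y0])/5+b
B={'side':np.array([230,90]),'top':np.array([190,130])}
obs={('b','side'):cen('s11',(240,220,300,260),B['side']),('b','top'):cen('t8',(90,380,140,440),B['top']),
     ('n','side'):cen('s14',(305,315,355,350),B['side']),('n','top'):cen('t14',(260,370,294,420),B['top'])}
print(obs)
def pt(th,a,n,yaw,dx,dy):
    u=np.array([-np.sin(yaw),np.cos(yaw)]); e=th+.073
    r=.114-a*np.cos(e)+n*np.sin(e); z=.066+a*np.sin(e)+n*np.cos(e)
    return [*(C+[dx,dy]+u*r),z]
for th in (0,.1,.2,.3,None):
    f=lambda p:np.concatenate([(w2pix(c,pt(1.95 if s=='b' else (p[5] if th is None else th),*p[:5]))-obs[s,c]) for s,c in obs]+[[(p[3]-.15)/.03,(p[2-2+0]-.052)/.004,p[3+1]/.003,0 ]])
    def f(p):
        t=p[5] if th is None else th
        r=[w2pix(c,pt(1.95 if s=='b' else t,*p[:5]))-obs[s,c] for s,c in obs]
        return np.concatenate(r+[[(p[3]-.153)/.03,(p[0]-.05)/.006,(p[1]-.007)/.006,p[3+1]/.003,(p[4])/.003]])
    s=least_squares(f,[.05,.007,.153,0,0,.1]); print(th,s.cost.round(3),s.x.round(4))
```

```text
{('b', 'side'): array([284.92682927, 138.15121951]), ('b', 'top'): array([212.25974843, 212.69245283]), ('n', 'side'): array([296.11875   , 156.74236111]), ('n', 'top'): array([245.85841924, 208.51408935])}
0 13.862 [0.0507 0.0083 0.1724 0.0027 0.001  0.1   ]
0.1 14.609 [0.0521 0.0057 0.1739 0.0024 0.001  0.1   ]
0.2 16.774 [0.0533 0.0029 0.1757 0.0022 0.0011 0.1   ]
0.3 20.545 [ 5.440e-02 -1.000e-04  1.778e-01  2.000e-03  1.200e-03  1.000e-01]
None 13.858 [ 0.0506  0.0085  0.1723  0.0027  0.001  -0.0075]
```

Run:
```python
from h import *
from scipy.optimize import least_squares
obs={('b','side'):[284.93,138.15],('b','top'):[212.26,212.69],('n','side'):[296.12,156.74],('n','top'):[245.86,208.51]}
def pt(th,a,n,yaw,dx,dy):
    u=np.array([-np.sin(yaw),np.cos(yaw)]); e=th+.073
    return [*(C+[dx,dy]+u*(.114-a*np.cos(e)+n*np.sin(e))),.066+a*np.sin(e)+n*np.cos(e)]
for th in (0,.1,.2,.3,None):
    def f(p):
        t=p[5] if th is None else th
        r=[w2pix(c,pt(1.95 if s=='b' else t,*p[:5]))-obs[s,c] for s,c in obs]
        return np.concatenate(r+[[(p[2]-.155)/.02,(p[0]-.05)/.006,(p[1]-.007)/.006,p[3]/.002,p[4]/.002]])
    s=least_squares(f,[.05,.007,.153,0,0,.1]); print(th,s.cost.round(3),s.x.round(4),f(s.x)[:8].round(1))
```

```text
0 1.133 [0.0508 0.0084 0.1527 0.0002 0.0007 0.1   ] [ 1.   0.1  0.1  0.7 -0.6 -0.1  0.4 -0.3]
0.1 1.823 [5.220e-02 5.800e-03 1.542e-01 1.000e-04 8.000e-04 1.000e-01] [ 1.  -0.4  0.5  0.7 -0.7 -0.9  0.3 -0.3]
0.2 3.95 [ 5.340e-02  2.900e-03  1.557e-01 -1.000e-04  8.000e-04  1.000e-01] [ 1.1 -0.9  1.1  0.6 -0.8 -1.6  0.2 -0.3]
0.3 7.701 [ 0.0545 -0.      0.1574 -0.0002  0.0009  0.1   ] [ 1.2 -1.4  1.7  0.6 -0.9 -2.4  0.  -0.2]
None 1.132 [ 0.0508  0.0084  0.1526  0.0002  0.0007 -0.0022] [ 0.9  0.1  0.1  0.7 -0.6 -0.1  0.4 -0.3]
```

Run:
```python
from h import *
rep(); print(robot.hand_in())
```

```text
21.25 [0.5486 0.3297 0.2085] r 0.1788 ang 96.5 jawaz 7.1 tilt [-0.003  0.005 -1.   ] [-0.5  0.2 -0.6] 0.0008
the job is handed in; nothing more can be done
None
```

The table is at its red-marked station with the latch down in the notch, and I handed the job in at 21.3 s; no verdict came back.

**What I did:** I swung the lever forward to its stop, which moved the plate on to a station two teeth short of the red one. Then I backed it about 69° to pick up two teeth and drove it forward to the stop again, pressing with about 12 N. After that I let go of the handle, lifted clear, and tipped the latch over from outside with the closed fingers.

**Last checks:**
- **Red notch:** in the top picture it lies in line with the latch, and the lever still stands at its forward stop.
- **Latch:** a fit to both cameras puts its angle at about 0.00 rad. A latch resting on the plate at 0.2 rad fits clearly worse, though the two fits differ by only about a pixel in the pictures.
- **Gripper:** it is clear of everything, about 0.21 m up, with no contact force.
- **Bystanders:** I moved near none of them. The tin and the tape look undisturbed; I did not measure any of the four again.

Nothing failed, but two readings were off. The trained network's handle point in the top view was about 13 pixels off, so I used the picture instead. The tool also tilted by up to about 4° during the strokes, and that came back out by the end.

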